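Fetch the tube rack from behind the bottles and put it on the shaker

TASK

The rack of blood tubes is to be mixed, but two bottles and a flask stand close in front of it. Clear all three onto the metal side tray, then lift the rack out and set it in the middle of the orbital shaker's platform, lengthwise along the platform; after that, put the two bottles and the flask back, each where it stood before. Keep everything upright, set things down rather than drop them, and do not disturb the jar, the label roll and the highlighter.

Things in the scene. Friction and masses are not known exactly. Their poses are not given: they have to be found in the camera images.
- rack: Black plastic tube rack with ten yellow- or grey-capped blood tubes, which sit fast in it: the thing to fetch. Block 46 (x) x 150 (y) x 58 mm high; tubes stand to 84 mm above its underside, inside its width; the middle pair of holes is empty. Grip its long sides, across the 46 mm. Origin: centre of the underside; y its length, z up. Starts at the back (+x) of the spill tray. 0.28 kg.
- round_bottle: Round amber glass bottle with a white label, body 58 mm in diameter to 104 mm up, sloping shoulder to 122 mm, black screw cap 34 mm in diameter from 132 to 158 mm above the underside: grip by the cap. Origin: centre of the underside, z up. About 0.32 kg.
- square_bottle: Square white plastic bottle, body 54 x 54 mm to 100 mm up, shoulder to 109 mm, round white cap 40 mm in diameter (with a collar 42 mm wide at its foot) from 116 to 140 mm above the underside: grip by the cap. Origin: centre of the underside, x and y square to its sides, z up. About 0.28 kg.
- conical_flask: Conical pale frosted flask, 66 mm in diameter at the foot, tapering to a 29 mm neck at 94 mm up, grey cap 37 mm in diameter from 115 to 140 mm above the underside: grip by the cap. Origin: centre of the underside, z up. About 0.24 kg.
- spill_tray: White shallow tray, fixed, 200 (x) x 270 (y) mm, floor 5 mm thick, rim 14 mm high, 5 mm thick. On it at the start: bottles and flask in a row along y, in any order, about 75 mm apart, 30 mm to -x of its centre; the rack about 36 mm to +x of its centre, some 10 mm behind them, its length along y. Origin: centre of the underside, z up.
- side_tray: The side area: bare metal shallow tray, fixed, empty at the start, left or right of the spill tray. 130 (x) x 240 (y) mm, floor 4 mm thick, rim 12 mm high, 4 mm thick. Three things fit in a row along its y, 75 mm apart. Origin: centre of the underside, z up.
- shaker: Bench-top orbital shaker, fixed, switched off, opposite the side tray. White housing 180 (x) x 220 (y) mm, dial on its -x face; on top a metal platform with a black rubber mat whose top is 87 mm above the bench, 160 (x) x 200 (y) mm inside its rails (6 mm higher than the mat); its length is y. Origin: centre of the underside, straight below the platform's middle, z up.
- specimen_jar: Bystander: pale specimen jar with white lid, 62 mm in diameter, 66 mm high. Origin: centre of the underside.
- label_roll: Bystander: roll of paper labels lying flat, 52 mm in diameter, 30 mm high. Origin: centre of the underside.
- highlighter: Bystander: flat yellow highlighter pen, 26 x 122 mm, 19 mm high. Origin: underside, near its middle.

How it is judged:
On the way, in this order (a step that is already met when the one before it is completed fails the run):
1. both bottles and the flask stand released on the side tray, the rack still in its place (within 25 mm) (x of round_bottle in the frame of side_tray between -0.045 and 0.045 m and y of round_bottle in the frame of side_tray between -0.1 and 0.1 m and z of each of round_bottle, square_bottle, conical_flask in the frame of side_tray below 0.009 m and angle between each of round_bottle, square_bottle, conical_flask's own z axis and vertical below 0.1 rad and contact force between the fingers and round_bottle below 0.3 N and x of square_bottle in the frame of side_tray between -0.045 and 0.045 m and y of square_bottle in the frame of side_tray between -0.1 and 0.1 m and contact force between the fingers and square_bottle below 0.3 N and x of conical_flask in the frame of side_tray between -0.045 and 0.045 m and y of conical_flask in the frame of side_tray between -0.1 and 0.1 m and contact force between the fingers and conical_flask below 0.3 N and distance of rack from where it was at the start of the episode below 0.025 m), for 0.2 s.
2. the rack stands released on the middle of the shaker platform, lengthwise (horizontal distance between rack and shaker below 0.015 m and z of rack in the frame of shaker between 0.082 and 0.091 m and angle between the y axis of rack and the y axis of shaker, either way round below 0.17 rad and angle between rack's own z axis and vertical below 0.08 rad and linear speed of rack below 0.02 m/s and contact force between the fingers and rack below 0.3 N), for 0.2 s.
At the end, for the whole second after the job is handed in: The rack stands upright and released on the shaker's mat, its centre within 15 mm of the platform's middle and its length within 0.17 rad (10 degrees) of the platform's; both bottles and the flask stand upright and released, each within 15 mm of where it stood at the start; all at rest (all of step 2 and distance of each of round_bottle, square_bottle, conical_flask from where it was at the start of the episode below 0.015 m and angle between each of round_bottle, square_bottle, conical_flask's own z axis and vertical below 0.1 rad and linear speed of each of round_bottle, square_bottle, conical_flask below 0.02 m/s and contact force between the fingers and round_bottle below 0.3 N and contact force between the fingers and square_bottle below 0.3 N and contact force between the fingers and conical_flask below 0.3 N); the robot touches nothing.
It fails at once if a bottle, the flask or the rack tipped (more than 0.45 rad) (angle between any of round_bottle, square_bottle, conical_flask, rack's own z axis and vertical above 0.45 rad).
It fails at once if a bottle, the flask or the rack dropped (falling free faster than 0.6 m/s, some 20 mm) ((linear speed of round_bottle above 0.6 m/s and contact force between the fingers and round_bottle below 0.1 N) or (linear speed of square_bottle above 0.6 m/s and contact force between the fingers and square_bottle below 0.1 N) or (linear speed of conical_flask above 0.6 m/s and contact force between the fingers and conical_flask below 0.1 N) or (linear speed of rack above 0.6 m/s and contact force between the fingers and rack below 0.1 N)).
It fails at once if jar, label roll or highlighter disturbed (moved over 30 mm) (distance of any of specimen_jar, label_roll, highlighter from where it was at the start of the episode above 0.03 m).
It also fails if it takes over 138 s, if anything falls off the work surface, if the arm or the gripper's body presses on something with over 40 N, if the wrist force passes 120 N, or if a joint passes its speed limit or range.

ROBOT

A 6-joint arm with a two-finger parallel gripper is mounted at the origin on the work surface. World frame = base frame: x ahead of the robot, y to its left, z up, the work surface at z = 0. Lengths are in m, angles in rad, forces in N, time in s.
With the tool pointing down it reaches from about 0.25 to 0.775 m from the base axis. Payload 4 kg.
Tool frame: the origin (TCP) lies midway between the tips of the shut fingers; the grasp point (between the pads) lies 19 mm behind it; z points along the fingers, y is the line along which they close (so a half turn about z gives the same grasp; the last joint's range is limited). The gripper opens to 85 mm and grips with 20 to 120 N. Pads are 22 mm wide; open, the fingers measure 114 mm over their backs; the gripper's body (76 mm by 85 mm) begins 54 mm behind the grasp point. The pads swing forward as they close: fully open they stand 13 mm farther back than shut.
Start: joints at [1.014, 0.087, 1.371, -0, 1.684, -0.103], TCP at [0.241, 0.494, 0.231] pointing down, gripper open.
Joint ranges: [-3.1, 3.1], [-0.76, 2.03], [0.27, 2.55], [-1.08, 4.22], [0.17, 2.65], [-2.57, 2.57]. Speed limits (rad/s): [2.79, 2.79, 3.14, 3.14, 3.14, 3.14].

INTERFACE

Orientations are given as a unit quaternion [x, y, z, w].
In Python, from cell import manip, move_gripper, solver, capture, order, spotter gives the robot as it stands. Calls block until the motion is done:
- manip.movep(position, orientation): joint-space move of the TCP to a pose.
- manip.servo_line(position, vel=0.15, attitude=None, threshold=None): straight line of the TCP; attitude=None keeps the orientation; vel is the mean speed in m/s. With threshold (N) it stops when the force on the tool has changed by that much, and returns True; else False.
- manip.move_joints(angles): joint-space move.
- move_gripper(opening, effort=None): opening from 0.0 (shut) to 1.0 (fully open); effort is the grip in N (None keeps the last); returns when the fingers have stopped.
- manip.dwell(seconds).
- solver.ik(position, orientation): joint angles nearest the present ones, or None.
- capture(name): name is "side" or "top"; returns a dict with "pixels" (400x640x3 uint8, blue, green, red), "K" (3x3 intrinsics, pixels), "dist" ([k1, k2, p1, p2, k3] as OpenCV has them; the pictures are not rectified), "R" (3x3) and "t" (3): a world point X has camera coordinates R X + t. Camera axes: x right, y down, z forward; pixel columns grow to the right and rows downward; lengths in m; the calibration is good to about 2 mm. A picture is of the moment at which its call begins. There is no depth.
A pose or a line that the arm cannot do raises manip.IKError and nothing moves.
- order.hand_in(): hands the job in; it is judged then, once.
Trained networks look in the newest picture that a camera, given by its name, has taken for a name from the list of things; names that differ only in an ending like _2 or _b are one class to them, and where a whole thing is asked for, a point or a joint stands for the part that bears it (a point fixed in the world has none). Each returns a list of dicts, best first, with "p" (0 to 1); they miss things now and then, are a little off and sometimes report something else, mostly with a low value. They report only what shows in the picture. A call takes as long as a camera call.
- spotter.trace(camera, target): "mask" (400x640 bool, what is visible of it) and "rect" ([left, top, right, bottom] in pixels, round what is visible of it).
Readings, each from a call of its own:
- manip.current_clock(): time.
- manip.current_qpos(): joint angles.
- manip.current_qvel(): joint speeds.
- manip.current_effort(): joint torques, N m.
- manip.current_tool_pos(): TCP position.
- manip.current_ee_rot(): TCP orientation.
- manip.current_wrist_force(): force on the tool from outside, world axes, zero at the start.
- manip.current_moment(): the same for the moment, N m.
- manip.current_gripper_width(): opening from 0.0 (shut) to 1.0 (fully open).
- manip.current_finger_force(): force on a finger pad.
Only numpy, scipy, OpenCV 4.12 (cv2) and the standard library are available. Lean on these libraries where they do the work, as an engineer would, in place of code of your own. Each camera call takes 0.05 s, during which the arm holds its last target. There are 200 camera calls.

## Working session

There is one attempt and no reset: what is moved stays moved. The work goes in short steps, each a Python script; the robot and the scene stay as the last script left them, time stands still between calls to the robot, and variables do not carry over. Pictures are saved under pics/ and viewed, at most 14 in all, crops included, and the job is handed in when it is done.

```bash
mkdir -p pics; ls; cat > h.py <<'E'
import numpy as np, cv2
from cell import manip, move_gripper, solver, capture, order, spotter
def pix2plane(c,uv,z):
    uv=np.asarray(uv,float).reshape(-1,1,2)
    n=cv2.undistortPoints(uv,c["K"],np.array(c["dist"])).reshape(-1,2)
    R=np.array(c["R"]);t=np.array(c["t"]);C=-R.T@t
    d=np.c_[n,np.ones(len(n))]@R
    return C+d*((z-C[2])/d[:,2])[:,None]
def proj(c,X):
    return cv2.projectPoints(np.asarray(X,float).reshape(-1,3),cv2.Rodrigues(np.array(c["R"]))[0],np.array(c["t"]),c["K"],np.array(c["dist"]))[0].reshape(-1,2)
E
python3 - <<'E'
from h import *
for n in("top","side"):
    c=capture(n); cv2.imwrite(f"pics/{n}0.png",c["pixels"])
    R=np.array(c["R"]);print(n,-R.T@np.array(c["t"]),R[2])
    for o in "rack round_bottle square_bottle conical_flask spill_tray side_tray shaker specimen_jar label_roll highlighter".split():
        r=spotter.trace(n,o)
        print(o,[(round(q["p"],2),np.array(q["rect"]).tolist(),int(q["mask"].sum())) for q in r[:2]])
print(manip.current_clock(),manip.current_ee_rot())
E
```

```text
pics
top [ 0.47825634 -0.01243251  1.19633883] [ 0.0690914   0.00611473 -0.99759159]
rack [(0.97, [286.9, 171.1, 352.0, 202.4], 1208)]
round_bottle [(0.85, [301.6, 198.0, 326.6, 230.1], 518)]
square_bottle [(0.98, [334.1, 203.5, 356.4, 230.2], 530), (0.22, [288.3, 171.2, 352.8, 203.4], 1318)]
conical_flask [(0.61, [273.3, 197.8, 302.1, 222.1], 545), (0.43, [255.4, 156.7, 372.5, 249.5], 6090)]
spill_tray [(0.61, [254.4, 157.1, 374.7, 247.9], 5411), (0.48, [409.3, 198.0, 519.5, 291.8], 7477)]
side_tray [(0.82, [133.2, 207.6, 233.7, 266.9], 4964)]
shaker [(0.66, [408.2, 199.6, 519.6, 292.3], 7572)]
specimen_jar [(0.93, [351.7, 268.9, 383.9, 296.3], 562)]
label_roll [(0.73, [271.3, 196.5, 301.4, 221.4], 557), (0.7, [262.7, 271.8, 285.0, 293.7], 370)]
highlighter [(0.62, [306.3, 115.3, 356.6, 134.6], 513), (0.6, [263.0, 271.2, 283.8, 296.0], 379)]
side [ 0.23726421 -0.82027823  0.59257123] [ 0.33621382  0.77829714 -0.53029598]
rack [(0.74, [317.1, 169.4, 346.2, 223.2], 959)]
round_bottle [(0.8, [293.5, 155.7, 309.1, 210.7], 414), (0.69, [365.7, 191.4, 396.1, 211.4], 262)]
square_bottle [(0.95, [298.8, 175.2, 323.3, 226.2], 1087), (0.68, [274.3, 182.0, 367.3, 241.3], 1981)]
conical_flask [(0.61, [292.6, 148.0, 305.4, 199.0], 217)]
spill_tray [(0.64, [275.0, 181.8, 364.0, 242.9], 1890)]
side_tray [(0.66, [228.6, 146.5, 285.4, 183.6], 1247)]
shaker [(0.56, [283.6, 231.2, 399.8, 354.8], 10394)]
specimen_jar [(0.63, [247.0, 222.8, 272.2, 255.2], 747)]
label_roll [(0.56, [233.0, 194.0, 250.1, 211.6], 257)]
highlighter [(0.49, [365.5, 188.7, 396.7, 212.1], 266)]
1.1 [2.24971714e-01 9.74365294e-01 4.10078159e-05 8.06013695e-06]
```

```bash
python3 - <<'E'
import cv2,numpy as np
a=cv2.imread("pics/top0.png")[100:310,120:530]; a=cv2.resize(a,(800,410),interpolation=cv2.INTER_CUBIC)
cv2.imwrite("pics/top0c.png",a)
a=cv2.imread("pics/side0.png")[130:360,210:420]; cv2.imwrite("pics/side0c.png",cv2.resize(a,None,fx=2.6,fy=2.6,interpolation=cv2.INTER_CUBIC))
E
```

```text
(no output)
```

View pics/top0c.png

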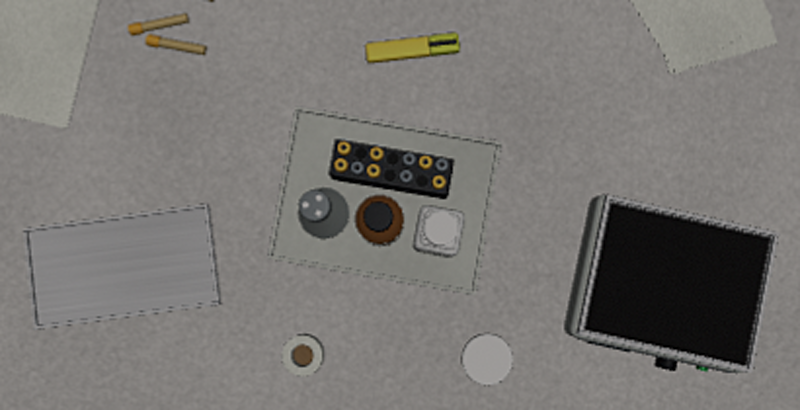

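View pics/side0c.png

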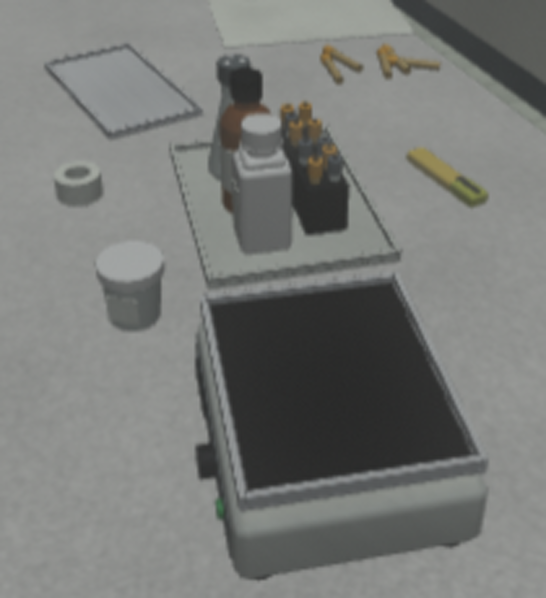

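The top view shows, left to right in the row, the flask (cap at about (281,205) full-frame), round bottle (314,210) and square bottle (345,216), with the rack behind at (321,186). The side tray is on the left at (183,237), the shaker on the right at (467,246). The side view agrees, and shows the highlighter beyond the tray and the jar and roll in front. Next I fit the poses by matching model silhouettes to the masks.

```bash
cat > fit.py <<'E'
from h import *
from scipy.optimize import minimize
def ring(r,z,n=40):
    a=np.linspace(0,2*np.pi,n,endpoint=False); return np.c_[r*np.cos(a),r*np.sin(a),0*a+z]
def box(x,y,z): return np.array([[i*x/2,j*y/2,z] for i in(-1,1) for j in(-1,1)])
M={"round_bottle":[ring(.029,0),ring(.029,.104),ring(.017,.158)],
"square_bottle":[box(.054,.054,0),box(.054,.054,.100),ring(.020,.140)],
"conical_flask":[ring(.033,0),ring(.0185,.115),ring(.0185,.14)],
"rack":[box(.046,.15,0),box(.046,.15,.058)],
"spill_tray":[box(.2,.27,0),box(.2,.27,.014)],"side_tray":[box(.13,.24,0),box(.13,.24,.012)],
"shaker":[box(.18,.22,0.02),box(.18,.22,.09)]}
S=8
def render(c,name,p,z0,off,shape):
    x,y,th=p; R=np.array([[np.cos(th),-np.sin(th),0],[np.sin(th),np.cos(th),0],[0,0,1]])
    P=np.vstack(M[name])@R.T+[x,y,z0]
    uv=(proj(c,P)-off+.5)*S
    im=np.zeros((shape[0]*S,shape[1]*S),np.uint8)
    cv2.fillConvexPoly(im,cv2.convexHull(np.round(uv).astype(np.int32)),1)
    return cv2.resize(im.astype(np.float32),shape[::-1],interpolation=cv2.INTER_AREA)
def fit(c,name,mask,p0,z0,yaw=True):
    ys,xs=np.nonzero(mask); off=np.array([xs.min()-12,ys.min()-12]); sh=(int(np.ptp(ys))+25,int(np.ptp(xs))+25)
    m=mask[off[1]:off[1]+sh[0],off[0]:off[0]+sh[1]].astype(np.float32)
    f=lambda p:np.abs(cv2.GaussianBlur(render(c,name,[p[0],p[1],p[2] if yaw else p0[2]],z0,off,sh)-m[:sh[0],:sh[1]],(0,0),1)).sum()
    n=3 if yaw else 2
    s=np.array(p0)[None]+np.vstack([np.zeros(3),np.diag([.01,.01,.1])])
    r=minimize(f,p0[:n],method="Nelder-Mead",options=dict(initial_simplex=s[:n+1,:n],xatol=1e-4,fatol=1e-2))
    return r.x,r.fun/m.sum()
def guess(c,mask,z):
    q=cv2.minAreaRect(np.argwhere(mask)[:,::-1].astype(np.float32))
    w=pix2plane(c,cv2.boxPoints(q),z)[:,:2]
    e=w[1]-w[0] if np.linalg.norm(w[1]-w[0])>np.linalg.norm(w[2]-w[1]) else w[2]-w[1]
    if e[1]<0:e=-e
    return [*w.mean(0),np.arctan2(-e[0],e[1])]
def locate(c,cam,name,z0,yaw=True,th=None):
    r=spotter.trace(cam,name)
    if not r: return None
    m=r[0]["mask"]; p0=guess(c,m,z0+M[name][-1][0,2]*.7)
    if th is not None:p0[2]=th
    return fit(c,name,m,p0,z0,yaw)
E
python3 - <<'E'
from fit import *
c=capture("top")
for n,z,y in(("spill_tray",0,1),("side_tray",0,1),("shaker",0,1),("rack",.005,1)):
    p,e=locate(c,"top",n,z); print(n,p.round(4),round(e,3))
    if n=="spill_tray": sp=p
    if n=="rack": rk=p
for n in("round_bottle","square_bottle","conical_flask"):
    p,e=locate(c,"top",n,.005,n[0]=="s",rk[2]); print(n,p.round(4),round(e,3))
    d=p[:2]-sp[:2];t=sp[2];print("  in tray",d@[np.cos(t),np.sin(t)],d@[-np.sin(t),np.cos(t)])
d=rk[:2]-sp[:2];print("rack in tray",d@[np.cos(t),np.sin(t)],d@[-np.sin(t),np.cos(t)])
# direct cues: caps, tray/mat edges
g=cv2.cvtColor(c["pixels"],cv2.COLOR_BGR2GRAY)
m=np.zeros_like(g);m[195:295,410:525]=(g[195:295,410:525]<70)
k,l,s,_=cv2.connectedComponentsWithStats(m);i=1+s[1:,4].argmax()
q=cv2.minAreaRect(np.argwhere(l==i)[:,::-1].astype(np.float32));w=pix2plane(c,cv2.boxPoints(q),.087)
print("mat",w.mean(0),np.linalg.norm(w[1]-w[0]),np.linalg.norm(w[2]-w[1]),guess(c,l==i,.087)[2])
a=c["pixels"][165:240,265:365]; cv2.imwrite("pics/row.png",cv2.resize(a,None,fx=8,fy=8,interpolation=cv2.INTER_CUBIC))
E
```

```text
spill_tray [ 0.5748  0.0106 -0.1551] 0.505
side_tray [0.4839 0.3478 0.1546] 0.021
shaker [ 0.4718 -0.3396 -0.1994] 0.047
rack [ 0.6112  0.0031 -0.1743] 0.057
round_bottle [0.5436 0.0152] 0.031
  in tray -0.031495106937267675 -0.0002172220153609475
square_bottle [ 7.304e-01  7.000e-04 -6.170e-02] 1.168
  in tray 0.15524253029917667 0.014238143629402414
conical_flask [0.5574 0.0893] 0.051
  in tray -0.029370123836300353 0.07505132179480102
rack in tray 0.03708578534729943 -0.001804115555458094
mat [ 0.47363745 -0.34490165  0.087     ] 0.16202715435049142 0.2028893950892779 -0.19209804753422893
```

View pics/row.png

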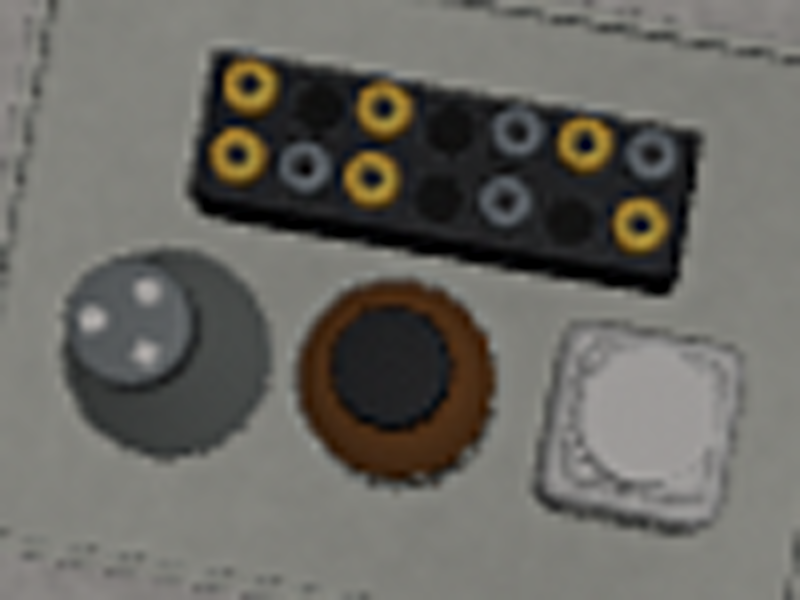

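Close up, the caps are at about (281,204.6) for the flask, (313.5,210.6) for the round bottle and (345.5,216.5) for the square one. I check the fits against these cap positions, then start with the flask.

```bash
cat > act.py <<'E'
from fit import *
def q(phi): a=(phi+np.pi/2)/2; return [np.cos(a),np.sin(a),0,0]
def down(xy,z,slack=.004,f=3,above=.012):
    manip.servo_line([*xy,z+above],vel=.12)
    hit=manip.servo_line([*xy,z-slack],vel=.025,threshold=f)
    p=manip.current_tool_pos(); print("down: hit",hit,"z",round(p[2],4),"target",round(z,4)); return hit
def pick(xy,phi,z,zup,opening=.8,effort=50):
    move_gripper(opening,effort)
    manip.servo_line([*xy,zup],vel=.25,attitude=q(phi))
    manip.servo_line([*xy,z],vel=.1)
    move_gripper(0.0,effort); print("width",manip.current_gripper_width()*85,"mm force",manip.current_finger_force())
def place(xy,phi,z,zup,opening=.8):
    manip.servo_line([*xy,zup],vel=.22,attitude=q(phi))
    down(xy,z); move_gripper(opening); manip.servo_line([*xy,zup],vel=.2)
    print("t",manip.current_clock())
E
python3 - <<'E'
from act import *
c=capture("top")
for n,u,z in(("flask",(280.8,204.6),.145),("round",(313.5,210.5),.163),("square",(345.4,216.4),.145)):
    print(n,pix2plane(c,u,z)[0].round(4))
for n,p in(("conical_flask",(.5574,.0893)),("round_bottle",(.5436,.0152))): print(n,proj(c,[[*p,.145 if n[0]=="c" else .163]]))
for r in spotter.trace("top","square_bottle"):
    if r["mask"].sum()<700:
        p0=guess(c,r["mask"],.075); print("sq",p0,fit(c,"square_bottle",r["mask"],[p0[0],p0[1],-.17],.005))
for z in(.3,.25):
  for p in((.5574,.0893),(.611,.003),(.47,-.343),(.484,.42)): print(solver.ik([*p,z],q(-.16)))
E
```

```text
flask [0.5564 0.0874 0.145 ]
round [0.5434 0.014  0.163 ]
square [ 0.5326 -0.0565  0.145 ]
conical_flask [[279.94376761 204.14993406]]
round_bottle [[312.95070975 210.3810377 ]]
sq [np.float64(0.5323008569912968), np.float64(-0.05663331693092853), np.float64(1.3891144219313185)] (array([ 0.53215532, -0.0558949 , -0.17972375]), np.float64(0.04106864526946431))
sq [np.float64(0.5454162716899185), np.float64(0.01500469222775853), np.float64(0.01641525785176694)] (array([0.54514961, 0.0154437 , 0.40629876]), np.float64(0.1966196797283522))
[ 5.84251078e-02  1.17188813e-01  1.20322147e+00 -4.44089210e-16
  1.82118237e+00  2.18425108e-01]
[-8.78569605e-02  2.23913094e-01  1.08052412e+00 -4.44089210e-16
  1.83715544e+00  7.21430395e-02]
[-7.27869006e-01  1.56664368e-01  1.15899396e+00 -4.44089210e-16
  1.82593432e+00 -5.67869006e-01]
[ 6.26280669e-01  2.94323375e-01  9.94183443e-01 -4.44089210e-16
  1.85308584e+00  7.86280669e-01]
[ 5.84251078e-02  1.16908601e-01  1.30163947e+00 -4.44089210e-16
  1.72304459e+00  2.18425108e-01]
[-8.78569605e-02  2.21817658e-01  1.18115301e+00 -4.44089210e-16
  1.73862198e+00  7.21430395e-02]
[-7.27869006e-01  1.55850881e-01  1.25803025e+00 -4.44089210e-16
  1.72771152e+00 -5.67869006e-01]
[ 6.26280669e-01  2.90341029e-01  1.09734331e+00 -4.44089210e-16
  1.75390831e+00  7.86280669e-01]
```

```bash
cat >> act.py <<'E'
PH=-.17; TH=.1546; T=np.array([.4839,.3478])
slot=lambda s:T+s*np.array([-np.sin(TH),np.cos(TH)])
OB={"conical_flask":((.557,.0883),.115,.075),"round_bottle":((.5435,.0146),.130,0.),"square_bottle":((.5323,-.0562),.117,-.075)}
def clear(n):
    xy,z,s=OB[n]; pick(xy,PH,z,.235)
    manip.servo_line([*xy,z+.01],vel=.05); print("held width",manip.current_gripper_width()*85)
    manip.servo_line([*xy,.235],vel=.2); place(slot(s),TH,z-.001,.235)
E
python3 - <<'E'
from act import *
clear("conical_flask")
for n in("side","top"):
    c=capture(n); cv2.imwrite(f"pics/{n}1.png",c["pixels"])
a=cv2.imread("pics/side1.png")[100:300,200:400];b=cv2.imread("pics/top1.png")[150:290,130:370]
cv2.imwrite("pics/v1.png",np.hstack([cv2.resize(a,(400,400)),cv2.resize(b,(400,233)) if 0 else cv2.copyMakeBorder(cv2.resize(b,(400,233)),0,167,0,0,0)]))
r=spotter.trace("top","conical_flask");m=[x for x in r if x["mask"].sum()<900]
for x in m: print(x["p"],x["rect"],guess(c,x["mask"],.07)[:2])
print(slot(.075))
E
```

```text
width 35.31996442160463 mm force 50.303279757499695
held width 35.71485134384242
down: hit True z 0.1148 target 0.114
t 11.3583
0.62 [119.8, 228.7, 169.1, 253.3] [np.float64(0.4711733507565432), np.float64(0.4179509460854799)]
[0.47235113 0.42190549]
```

View pics/v1.png

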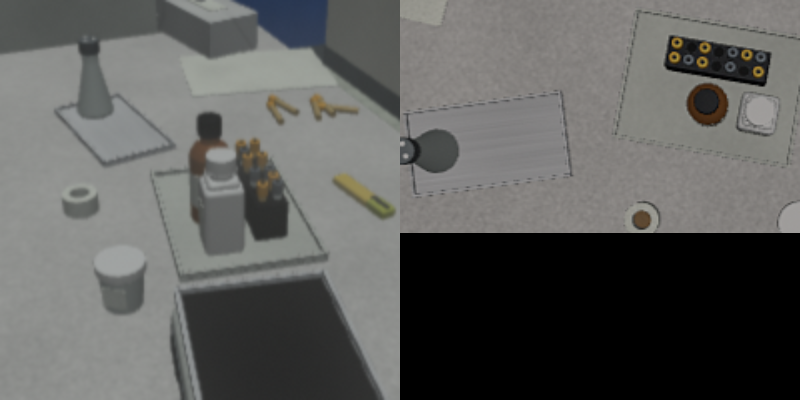

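The flask stands upright on the side tray (full-frame top about (150,240)) and the row and rack are unchanged, so I clear the other two.

```bash
python3 - <<'E'
from act import *
clear("round_bottle"); clear("square_bottle")
c=capture("side"); a=c["pixels"][100:300,200:400]
c=capture("top"); b=c["pixels"][150:290,110:370]
cv2.imwrite("pics/v2.png",np.hstack([cv2.resize(a,(400,400)),cv2.copyMakeBorder(cv2.resize(b,(400,215)),0,185,0,0,0)]))
p,e=locate(c,"top","rack",.005); print("rack",p,e)
for n in OB:
    for x in spotter.trace("top",n)[:2]: print(n,x["p"],x["rect"])
# rack top face by dark threshold, at z=.063
E
```

```text
width 32.70097251803033 mm force 49.538036584854126
held width 32.519814887952116
down: hit True z 0.1298 target 0.129
t 20.35
width 38.29718541009727 mm force 50.534886717796326
held width 38.10326953281296
down: hit True z 0.1169 target 0.116
t 29.425
rack [ 0.61141597  0.00239405 -0.15544789] 0.028102611269478786
conical_flask 0.25 [256.2, 151.9, 374.7, 249.7]
square_bottle 0.76 [188.9, 219.3, 226.8, 241.4]
```

View pics/v2.png

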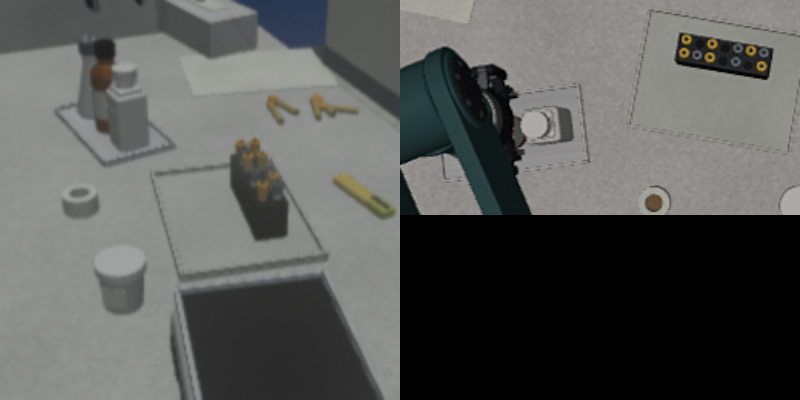

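All three stand on the side tray (side view, around (250,145)), and the rack is still in place at top view (321,186). Next is the rack.

```bash
python3 - <<'E'
from act import *
xy=(.6113,.0025);z=.029;S=(.473,-.342)
manip.servo_line([*xy,.235],vel=.25,attitude=q(-.165))
pick(xy,-.165,z,.20,1.0,70)
manip.servo_line([*xy,z+.012],vel=.05); print("held",manip.current_gripper_width()*85)
manip.servo_line([*xy,.22],vel=.2)
place(S,-.195,z+.082,.24,.85)
c=capture("top"); cv2.imwrite("pics/top3.png",c["pixels"])
cv2.imwrite("pics/v3.png",cv2.resize(c["pixels"][180:310,390:540],(750,650))[:600])
manip.servo_line([.45,0.,.26],vel=.3,attitude=q(-.1))
c=capture("top"); cv2.imwrite("pics/v4.png",cv2.resize(c["pixels"][190:300,400:530],(709,600),interpolation=cv2.INTER_CUBIC))
p,e=locate(c,"top","rack",.087); print("rack",p,e,locate(c,"top","shaker",0))
g=c["pixels"].max(2); 
print("t",manip.current_clock())
E
```

```text
width 44.59910591732374 mm force 73.62336158752441
held 44.97004836930935
down: hit True z 0.1116 target 0.111
t 40.0583
rack [ 0.47127108 -0.34200263 -0.18591796] 0.06165616187823594 (array([ 0.47067442, -0.338712  , -0.20271091]), np.float64(0.35842064365995485))
t 41.55
```

View pics/v4.png

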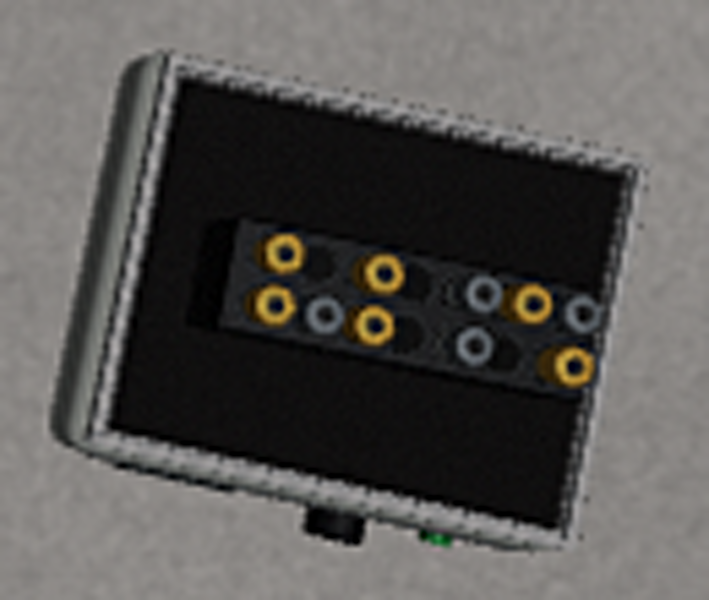

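The rack stands lengthwise and centred on the mat: its near foot edge is about 20 mm from the near rail, against 25 mm nominal less parallax. Now I put the square bottle, round bottle and flask back, in that order.

```bash
python3 - <<'E'
from act import *
for n in("square_bottle","round_bottle","conical_flask"):
    xy,z,s=OB[n]; pick(slot(s),TH,z-.001,.235)
    manip.servo_line([*slot(s),.235],vel=.18); place(xy,PH,z,.235)
manip.servo_line([.3,.3,.3],vel=.25)
c=capture("top"); cv2.imwrite("pics/top5.png",c["pixels"])
p0=cv2.imread("pics/top0.png")
cv2.imwrite("pics/v5.png",np.hstack([cv2.resize(x[165:240,265:365],(400,300)) for x in (p0,c["pixels"])]))
for n in OB:
    for r in spotter.trace("top",n):
        if r["mask"].sum()<800:
            g=guess(c,r["mask"],.07); f=fit(c,n,r["mask"],[g[0],g[1],PH],.005,False); print(n,r["p"],f,OB[n][0])
print(locate(c,"top","rack",.087))
for n in("specimen_jar","label_roll","highlighter"): print(n,[x["rect"] for x in spotter.trace("top",n)[:2]])
c=capture("side"); cv2.imwrite("pics/v6.png",cv2.resize(c["pixels"][130:360,200:420],(574,600)))
print("t",manip.current_clock())
E
```

```text
width 38.414520388960185 mm force 50.60476899147034
down: hit True z 0.1179 target 0.117
t 49.8833
width 32.834249103599376 mm force 49.84436273574829
down: hit True z 0.1308 target 0.13
t 58.4583
width 35.57986010024685 mm force 50.36905646324158
down: hit True z 0.1158 target 0.115
t 67.475
conical_flask 0.83 (array([0.55759257, 0.08726834]), np.float64(0.0519566945603623)) (0.557, 0.0883)
round_bottle 0.83 (array([0.54304606, 0.01508218]), np.float64(0.03494774764926106)) (0.5435, 0.0146)
square_bottle 0.75 (array([ 0.53188755, -0.05573895]), np.float64(0.05535788560608852)) (0.5323, -0.0562)
(array([ 0.47148112, -0.34156074, -0.17468239]), np.float64(0.035694849945889034))
specimen_jar [[355.7, 271.9, 383.1, 296.8]]
label_roll [[263.0, 272.0, 287.4, 294.2]]
highlighter [[308.8, 118.4, 357.2, 132.2]]
t 69.4333
```

View pics/v5.png

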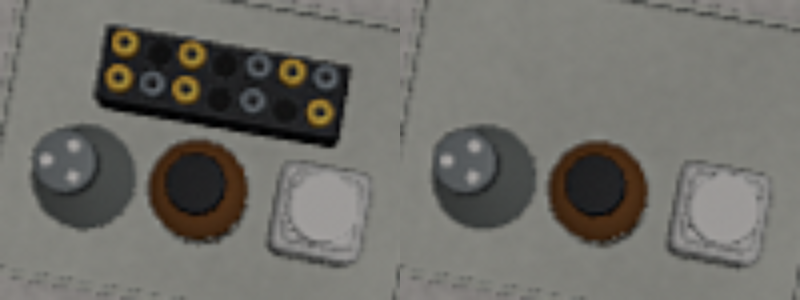

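View pics/v6.png

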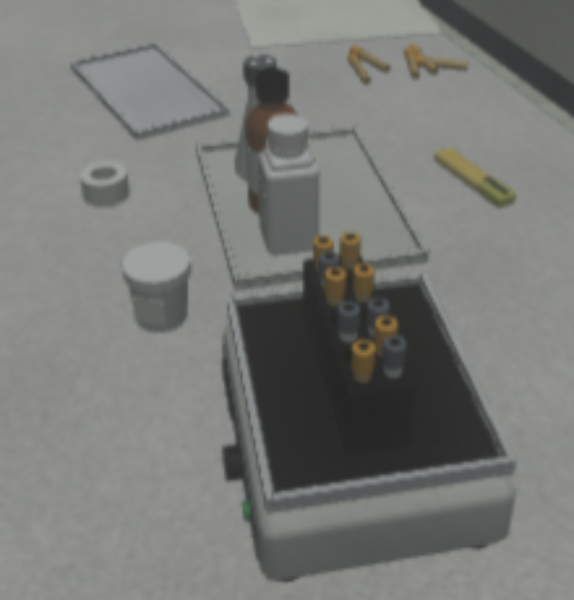

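The before and after views match to about 1 mm for all three vessels. The rack stands upright in the middle of the mat, and the jar, roll and highlighter have not moved. I hand in.

```bash
python3 -c "
from h import *
print(order.hand_in())"
```

```text
the job is handed in; nothing more can be done
None
```

I handed the job in at about 70 s of the 138 s allowed, with no verdict returned: the rack is on the middle of the shaker platform, both bottles and the flask are back to within about 1–2 mm by camera, and the jar, label roll and highlighter show no movement.

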